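# Switch on the red push-to-turn isolator of a control panel

### The arm

A 6-joint arm with a two-finger parallel gripper is mounted at the origin on the work surface. World frame = base frame: x ahead of the robot, y to its left, z up, the work surface at z = 0. Lengths are in mm, angles in rad, forces in N, time in s.
With the tool pointing down it reaches from about 350 to 800 mm from the base axis. Payload 7.3 kg.
Tool frame: the origin (TCP) lies on the centre line of the jaws, within the pads' length; the fingertips stand robot.tips_ahead ahead of it and the grasp point (between the pads) lies 5 mm behind it (robot.tips_ahead is the distance from the TCP to the fingertips, in mm); z points along the fingers, y is the line along which they close (so a half turn about z gives the same grasp; the last joint's range is limited). The gripper opens to 85 mm and grips with 20 to 120 N. Pads are 22 mm wide; open, the fingers measure 114 mm over their backs; the gripper's body (76 mm by 85 mm) begins 54 mm behind the grasp point. The pads swing forward as they close: fully open they stand 13 mm farther back than shut.
Start: joints at [-1.287, 0.342, 1.524, -0, 1.275, -0.146], TCP at [218.785, -477.259, 245.322] pointing down, gripper open.
Joint ranges: [-2.53, 2.53], [-0.77, 2.02], [0.04, 2.7], [-1, 4.14], [0.28, 2.66], [-3.11, 3.11]. Speed limits (rad/s): [2.57, 2.57, 3.14, 3.14, 3.14, 3.14].

### API

Orientations are given as a unit quaternion [x, y, z, w].
In Python, from cell import robot gives the robot as it stands.
- The arm moves only by the tool jog_arm, never from a script. Its argument "motion" is a list of rows, each a list of 7 numbers: the shift along the world's x, y, z in cm, then the turn, a rotation vector about the world's x, y, z in degrees, then the finger opening in cm, from 0 to 8.54. In form: [[tx, ty, tz, rx, ry, rz, hand], ...]. A call has exactly 8 rows; each row is the pose to reach, as a shift and turn from the pose commanded when the call began; what a row does not reach only later rows make up. A row lasts 1/10 s, in which the tool goes at most 50 mm and 8.59 degrees, less where a joint would pass 70% of its speed; a pose out of reach is approached as far as the arm can. A call with a gripper value outside its range is refused whole. The fingers move at their own pace and stop on an object; "newtons" is the grip in N (left out, the last holds). Time passes only in rows, so rows that repeat a pose let the fingers close, or fill a call up. It gives the time, the measured TCP pose, the force, the opening and the grip force at its end, in the units of the state.
- robot.read_state(): the state, without advancing time (a new reading comes with each control period).
- robot.snapshot(name): name is "scene" or "top" or "wrist"; returns a dict with "image" (480x640x3 uint8, red, green, blue), "fx", "fy", "cx", "cy" (pixels), "world_to_cam" (4x4, takes a point from world to camera coordinates). Camera axes: x right, y down, z forward; pixel columns grow to the right and rows downward; lengths in mm; the calibration is good to about 2 mm. A picture is of the moment at which its call begins. There is no depth.
- robot.finish_job(): hands the job in; it is judged then, once.
Trained networks look in a picture, given as the dict that the camera call returned (one of the last four; its "shot" number tells which), for a name from the list of things; names that differ only in an ending like _2 or _b are one class to them, and where a whole thing is asked for, a point or a joint stands for the part that bears it (a point fixed in the world has none). Each returns a list of dicts, best first, with "confidence" (0 to 1); they miss things now and then, are a little off and sometimes report something else, mostly with a low value. They report only what shows in the picture. A call takes as long as a camera call.
- robot.look_for(picture, query): "box" ([centre column, centre row, width, height] in pixels, round what is visible of it).
The state is a dict: "time_s": time; "joints": joint angles; "dq": joint speeds; "tau": joint torques, N m; "tcp_pos": TCP position; "tcp_rot": TCP orientation; "force": force on the tool from outside, world axes, zero at the start; "wrist_torque": the same for the moment, N m; "width": opening from 0.0 (shut) to 1.0 (fully open); "gripper_force": force on a finger pad.
Only numpy, scipy, OpenCV 4.12 (cv2) and the standard library are available. Lean on these libraries where they do the work, as an engineer would, in place of code of your own. Each camera call takes 0.05 s, during which the arm holds its last target. There are 200 camera calls.

### The job

Set the red-handled rotary switch on the control panel to its next position: push its knob in, turn it clockwise by one position (60 degrees) and let go, so that the knob springs fully back out and locks there. Leave the black and the blue switch in the positions they are in.

Things in the scene. Friction and masses are not known exactly. Their poses are not given: they have to be found in the camera images.
- red_grip (a point): Red knob (on a yellow plate, top 64 mm above the bench): a disc 52 mm wide, 8 thick, on a stem, with an upright bar 50 long, 14 wide, 31 high across it. Point on the vertical turning axis, mid-bar: 21 mm above the disc's top, 9 below the bar's top, 104 above the bench when out. Moves and turns with the knob. x: along the bar to its white pointer end; y: across the 14 mm; z: up.
- red_knob (a joint): Turn of the red knob, rad, clockwise from above. Positions 0, 1.047, 2.094 (black dots); starts at 0 within 0.09. Push: 9 mm of travel, spring 4 N rising to 9 N pushes it back out. Pushed in 6 mm or more (7 to 8 is good) it turns freely (0.03 N m); less, it is locked. It springs out only within about 7 degrees of a position, in between it stays in.
- black_knob (a joint): Turn of the black switch's knob (white plate), same make and scale as the red; starts at its second position, 1.047 within 0.09, and stays there. The three switches stand 140 mm apart in one row, in any order, on a fixed aluminium panel lying on the bench, turned up to 0.3 rad. Nothing within 60 mm of a knob's axis reaches above its plate.
- blue_knob (a joint): Turn of the blue switch's knob (white plate), same make and scale as the red; starts at its first position, 0 within 0.09, and stays there.

How it is judged:
By the outcome, as a careful person would: the job done as asked, in the order asked, and still so for the second after the job is handed in, with the robot touching nothing.
It also fails if it takes over 32 s, if anything falls off the work surface, if the arm or the gripper's body presses on something with over 40 N, if the wrist force passes 120 N, or if a joint passes its speed limit or range.

## Working session

There is one attempt and no reset: what is moved stays moved. The work goes in short steps, Python scripts to look and compute and a tool call to move; the robot and the scene stay as the last step left them, time stands still between calls to the robot, and variables do not carry over. Pictures are saved under pics/ and viewed, at most 10 in all, crops included, and the job is handed in when it is done.

Besides the shell and the picture viewer there is one more tool, called after "Call:" as name([rows], argument=value, ...), one row to a line, values as JSON. jog_arm: Moves the arm, as the interface text tells. Its arguments: {"type":"object","properties":{"motion":{"type":"array"},"newtons":{"type":"number"}},"required":["motion"]}

```bash
mkdir -p pics
cat > h.py <<'E'
import numpy as np, cv2
from cell import robot
def snap(n,f=None):
    p=robot.snapshot(n)
    if f: cv2.imwrite('pics/'+f,cv2.cvtColor(p['image'],cv2.COLOR_RGB2BGR))
    return p
def back(p,u,v,z):
    M=np.array(p['world_to_cam']);R=M[:3,:3];c=-R.T@M[:3,3]
    d=R.T@np.array([(u-p['cx'])/p['fx'],(v-p['cy'])/p['fy'],1]);return c+d*(z-c[2])/d[2]
E
python3 - <<'E'
from h import *
p=snap('top','top1.png')
print(robot.tips_ahead,robot.read_state())
for n in ['red_knob','black_knob','blue_knob','red_grip']:
    for r in robot.look_for(p,n)[:2]: print(n,r,back(p,r['box'][0],r['box'][1],104).round(0))
E
```

```text
14.0 {'time_s': 0.05, 'joints': array([-1.28701445e+00,  3.42690260e-01,  1.52501619e+00,  2.06327939e-05,
        1.27541198e+00, -1.46034685e-01]), 'dq': array([-7.06314048e-04, -1.64333135e-03, -1.78978891e-05, -1.56708888e-04,
        1.65795423e-03,  9.14248618e-04]), 'tau': array([ 3.85529696e-03, -4.34863830e+01, -2.46791500e+01,  8.67906306e-05,
        4.32572779e-03,  1.46820275e-05]), 'tcp_pos': array([ 218.67047421, -476.87176366,  244.64308543]), 'tcp_rot': array([ 9.76996316e-01,  2.13254815e-01, -4.26576923e-05, -7.61762617e-04]), 'force': array([-0.59707464,  0.09373558,  0.12733021]), 'wrist_torque': array([-0.03037073, -0.04066535,  0.00998839]), 'gripper_force': 0.0, 'width': 0.9999508321881494}
red_knob {'box': [213.3, 236.1, 34.5, 35.1], 'confidence': 0.75} [526. 201. 104.]
black_knob {'box': [397.3, 223.9, 36.0, 30.9], 'confidence': 0.72} [602. -60. 104.]
blue_knob {'box': [305.1, 227.6, 30.9, 40.2], 'confidence': 0.83} [567.  72. 104.]
red_grip {'box': [214.2, 236.4, 37.7, 35.5], 'confidence': 0.66} [526. 200. 104.]
```

View pics/top1.png

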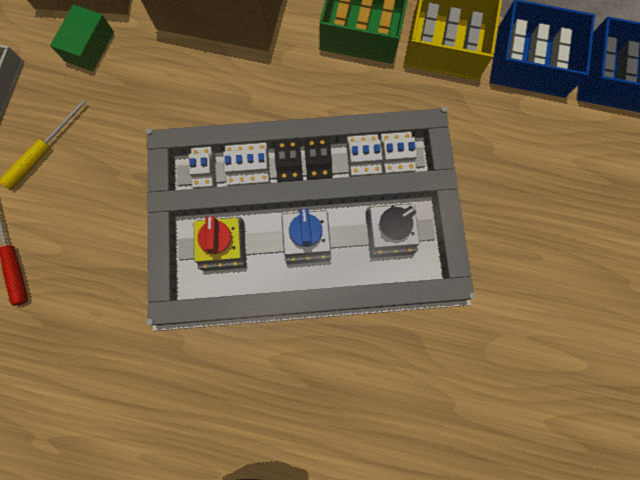

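The top view shows red (yellow plate) at about (214,237), blue at (305,230) and black at (397,224), all pointing roughly up or up-right. Next I'll work out the bar yaw and crop in.

Run:
```python
from h import *
p=snap('top')
im=p['image'][190:280,165:265]
cv2.imwrite('pics/c1.png',cv2.cvtColor(cv2.resize(im,None,fx=6,fy=6,interpolation=cv2.INTER_CUBIC),cv2.COLOR_RGB2BGR))
M=p['world_to_cam'];print(M,p['fx'],p['cx'])
```

```text
[[ 2.14610201e-01 -9.76699719e-01 -3.47249801e-04 -6.75099763e+01]
 [-9.55283237e-01 -2.09830287e-01 -2.08339115e-01  5.65807623e+02]
 [ 2.03411892e-01  4.50434214e-02 -9.78056590e-01  6.59930409e+02]
 [ 0.00000000e+00  0.00000000e+00  0.00000000e+00  1.00000000e+00]] 457.19017962664515 315.98362140975047
```

View pics/c1.png

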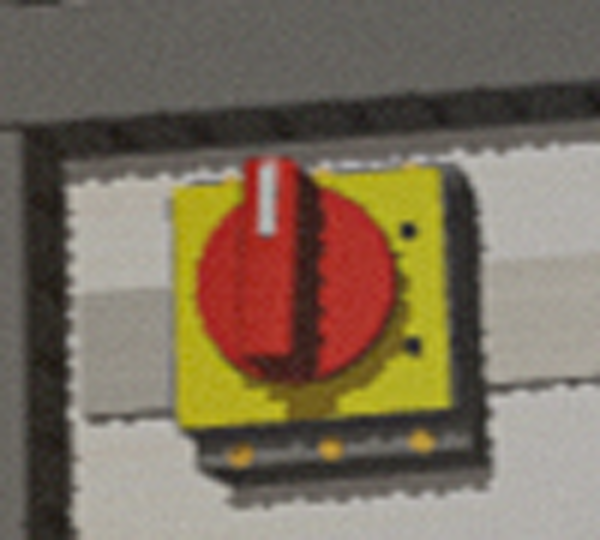

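The bar top runs from pointer end (270,158) to rear end (271,355) in the crop. The disc is centred at about (297,283) at z=83.

Run:
```python
from h import *
from scipy.spatial.transform import Rotation as R
p=snap('top')
a=back(p,165+270/6,190+158/6,113);b=back(p,165+271/6,190+355/6,113);d=back(p,165+297/6,190+283/6,83)
print(a,b,(a+b)/2,np.linalg.norm(a-b),d,np.degrees(np.arctan2(*(a-b)[1::-1])))
s=robot.read_state();r=R.from_quat(s['tcp_rot']).as_matrix();print(s['tcp_pos'],r.round(3),np.degrees(np.arctan2(r[1,1],r[0,1])))
p=snap('wrist');print(p['world_to_cam'])
```

```text
[551.96653061 211.43155019 113.        ] [504.67530212 198.37073749 113.        ] [528.32091636 204.90114384 113.        ] 49.061646124871714 [527.88658469 204.87509782  83.        ] 15.438999151713805
[ 218.75298533 -477.2109048   245.16168408] [[ 0.909  0.417 -0.   ]
 [ 0.417 -0.909  0.   ]
 [ 0.    -0.    -1.   ]] -65.37636027586663
[[ 4.17129847e-01 -9.08846886e-01 -1.66530414e-04 -5.25356302e+02]
 [-8.69010493e-01 -3.98899936e-01  2.92744948e-01 -3.81687084e+01]
 [-2.66126763e-01 -1.21967939e-01 -9.56190550e-01  3.79906451e+02]
 [ 0.00000000e+00  0.00000000e+00  0.00000000e+00  1.00000000e+00]]
```

Both estimates agree: axis about (528,205), bar 49 mm long (50 given), yaw 15.4°. I'm moving over it.

Call:
jog_arm([
  [1.2, 2.6, 0, 0, 0, 0, 8.5],
  [3.1, 6.8, 0, 0, 0, -1, 8.5],
  [5.1, 11.2, 0, 0, 0, -2, 8.5],
  [7.1, 15.6, 0, 0, 0, -3, 8.5],
  [9.1, 20.0, 0, 0, 0, -4, 8.5],
  [11.1, 24.4, 0, 0, 0, -5, 8.5],
  [13.1, 28.8, 0, 0, 0, -6, 8.5],
  [15.1, 33.2, 0, 0, 0, -7, 8.5],
])

```text
time_s: 1.2
tcp_pos: [370.2, -143.5, 245.6]
tcp_rot: [0.988, 0.153, 0.0, 0.0]
force: [1.5, 0.0, -0.7]
width: 0.995
gripper_force: 0.0
```

Call:
jog_arm([
  [2.0, 4.4, -0.5, 0, 0, 0, 8.5],
  [4.0, 8.8, -1, 0, 0, -1, 8.5],
  [6.0, 13.2, -1.5, 0, 0, -2, 8.5],
  [8.0, 17.6, -2, 0, 0, -2, 8.5],
  [10.0, 22.0, -3, 0, 0, -2, 8.5],
  [12.0, 26.4, -4, 0, 0, -2, 8.5],
  [13.8, 30.6, -4, 0, 0, -2.2, 8.5],
  [15.2, 33.6, -4, 0, 0, -2.2, 8.5],
])

```text
time_s: 2.0
tcp_pos: [522.2, 193.6, 204.8]
tcp_rot: [0.991, 0.135, -0.0, -0.0]
force: [-0.3, -0.1, 0.6]
width: 0.999
gripper_force: 0.0
```

Call:
jog_arm([
  [0.6, 1.4, 0, 0, 0, 0, 8.5],
  [0.6, 1.4, 0, 0, 0, 0, 8.5],
  [0.6, 1.4, 0, 0, 0, 0, 8.5],
  [0.6, 1.4, 0, 0, 0, 0, 8.5],
  [0.6, 1.4, 0, 0, 0, 0, 8.5],
  [0.6, 1.4, 0, 0, 0, 0, 8.5],
  [0.6, 1.4, 0, 0, 0, 0, 8.5],
  [0.6, 1.4, 0, 0, 0, 0, 8.5],
])

```text
time_s: 2.8
tcp_pos: [527.8, 204.5, 205.5]
tcp_rot: [0.991, 0.134, 0.0, 0.0]
force: [0.1, 0.6, 0.0]
width: 0.999
gripper_force: 0.0
```

Run:
```python
from h import *
from scipy.spatial.transform import Rotation as R
p=snap('wrist','w1.png')
s=robot.read_state();r=R.from_quat(s['tcp_rot']).as_matrix();print(s['time_s'],s['tcp_pos'],r.round(3),np.degrees(np.arctan2(r[1,0],r[0,0])),s['joints'])
```

```text
2.85 [527.79753196 204.54373052 205.38951175] [[ 0.964  0.266  0.   ]
 [ 0.266 -0.964 -0.   ]
 [ 0.     0.    -1.   ]] 15.40846763508627 [ 2.34389703e-01  4.50031641e-01  1.47066196e+00 -1.06380484e-04
  1.22083971e+00  1.53629401e+00]
```

View pics/w1.png

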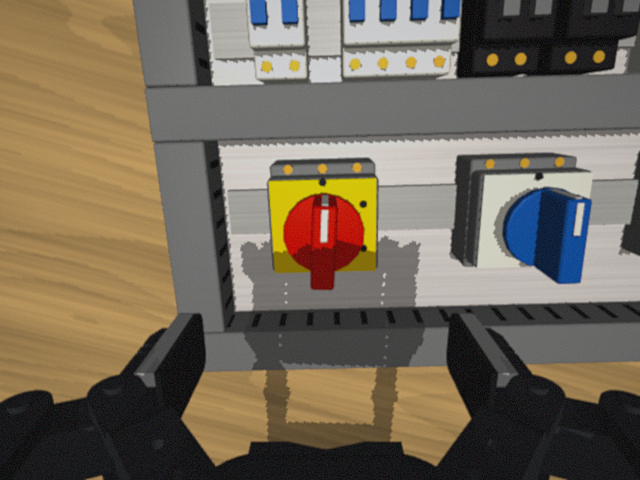

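The wrist view shows the red knob at about (323,235), the blue bar at about (560,235) and the open fingers on either side of the bottom. I'll zoom in on the bar.

Run:
```python
from h import *
p=snap('wrist')
cv2.imwrite('pics/c2.png',cv2.cvtColor(cv2.resize(p['image'][165:300,255:395],None,fx=4,fy=4,interpolation=cv2.INTER_CUBIC),cv2.COLOR_RGB2BGR))
M=np.array(p['world_to_cam'])
def proj(x):
    c=M[:3,:3]@x+M[:3,3];return np.array([p['fx']*c[0]/c[2]+p['cx'],p['fy']*c[1]/c[2]+p['cy']])
a=np.radians(15.4);u=np.array([np.cos(a),np.sin(a),0]);v=np.array([-u[1],u[0],0])
for s in (25,-25):
  for t in (7,-7):
    for z in (113,83): print(s,t,z,(4*(proj(np.array([528,204.9,z])+s*u+t*v)-[255,165])).round())
```

```text
25 7 113 [226. 176.]
25 7 83 [232. 133.]
25 -7 113 [329. 176.]
25 -7 83 [324. 133.]
-25 7 113 [229. 514.]
-25 7 83 [235. 437.]
-25 -7 113 [326. 514.]
-25 -7 83 [321. 437.]
```

View pics/c2.png

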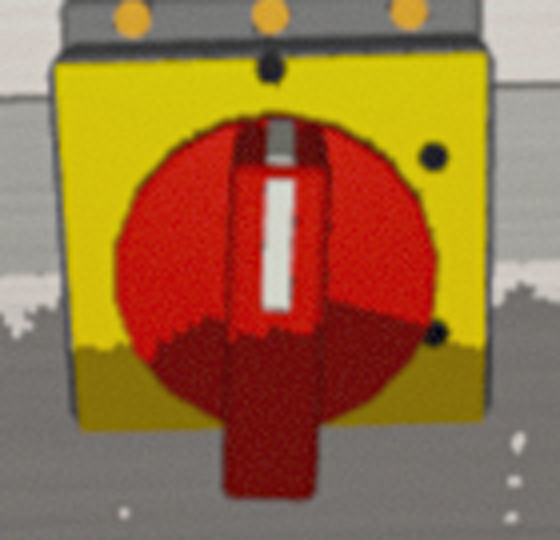

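Run:
```python
from h import *
p=snap('wrist')
B=lambda x,y,z: back(p,255+(x+.5)/4-.5,165+(y+.5)/4-.5,z)[:2]
f=(B(234,170,113)+B(329,170,113))/2;n=(B(221,497,113)+B(317,497,113))/2
an=lambda d:np.degrees(np.arctan2(d[1],d[0]))
print('bar',f,n,(f+n)/2,np.linalg.norm(f-n),an(f-n))
D=[B(270,68,64),B(433,157,64),B(436,335,64)]
A=np.array([[*(2*(D[i+1]-D[0]))] for i in range(2)]);b=[D[i+1]@D[i+1]-D[0]@D[0] for i in range(2)]
c=np.linalg.solve(A,b);print('dots c',c,[ (an(d-c),np.linalg.norm(d-c)) for d in D])
t=snap('top')
print('plate',an(B(490,50,64)-B(55,62,64))+90, an(B(55,62,64)-B(80,430,64)),an(B(490,50,64)-B(485,415,64)))
for q in [t]:
  r=[back(q,*robot.look_for(q,k)[0]['box'][:2],100) for k in('red_knob','blue_knob','black_knob')];print(an((r[2]-r[0])[:2])+90)
```

```text
bar [553.16809199 211.56328571] [506.32899534 200.51451796] [529.74854366 206.03890183] 48.1245908423308 13.272742425835718
dots c [528.43323517 206.41684364] [(np.float64(15.984900697178436), np.float64(31.380197944969627)), (np.float64(-42.54438772755357), np.float64(31.380197944969495)), (np.float64(-101.67706913583855), np.float64(31.38019794496936))]
plate 17.020937973349604 17.02620077755268 16.7299966756012
16.099403205435152
```

Axis is about (529,206). The bar yaw is 13.3° and the plate yaw is 16.9°, so position 2 is at −43.1°. Descending to TCP z≈102.

Call:
jog_arm([
  [0.1, 0.1, -1.5, 0, 0, -2.1, 8.5],
  [0.1, 0.1, -4, 0, 0, -2.1, 8.5],
  [0.1, 0.1, -6.5, 0, 0, -2.1, 8.5],
  [0.1, 0.1, -8.5, 0, 0, -2.1, 8.5],
  [0.1, 0.1, -9.8, 0, 0, -2.1, 8.5],
  [0.1, 0.1, -10.3, 0, 0, -2.1, 8.5],
  [0.1, 0.1, -10.3, 0, 0, -2.1, 8.5],
  [0.1, 0.1, -10.3, 0, 0, -2.1, 8.5],
])

```text
time_s: 3.95
tcp_pos: [529.4, 205.9, 103.2]
tcp_rot: [0.993, 0.116, 0.001, -0.0]
force: [-0.3, -1.1, -0.1]
width: 0.994
gripper_force: 0.0
```

Call:
jog_arm([
  [0, 0, 0, 0, 0, 0, 4],
  [0, 0, 0, 0, 0, 0, 2.5],
  [0, 0, 0, 0, 0, 0, 2],
  [0, 0, 0, 0, 0, 0, 1.6],
  [0, 0, 0, 0, 0, 0, 1],
  [0, 0, 0, 0, 0, 0, 0.8],
  [0, 0, 0, 0, 0, 0, 0.5],
  [0, 0, 0, 0, 0, 0, 0.5],
], newtons=40)

```text
time_s: 4.75
tcp_pos: [528.8, 206.1, 102.6]
tcp_rot: [0.993, 0.116, 0.0, -0.0]
force: [-1.7, 2.2, 2.9]
width: 0.155
gripper_force: 42.4
```

The bar is gripped (about 13 mm opening, 42 N). Pushing in.

Call:
jog_arm([
  [0, 0, -0.2, 0, 0, 0, 0.5],
  [0, 0, -0.4, 0, 0, 0, 0.5],
  [0, 0, -0.6, 0, 0, 0, 0.5],
  [0, 0, -0.75, 0, 0, 0, 0.5],
  [0, 0, -0.8, 0, 0, 0, 0.5],
  [0, 0, -0.8, 0, 0, 0, 0.5],
  [0, 0, -0.8, 0, 0, 0, 0.5],
  [0, 0, -0.8, 0, 0, 0, 0.5],
])

```text
time_s: 5.55
tcp_pos: [528.8, 206.1, 94.7]
tcp_rot: [0.993, 0.116, 0.0, -0.0]
force: [-3.8, 3.5, 7.5]
width: 0.155
gripper_force: 43.0
```

Call:
jog_arm([
  [0, 0, 0, 0, 0, -1, 0.5],
  [0, 0, 0, 0, 0, -2, 0.5],
  [0, 0, 0, 0, 0, -4, 0.5],
  [0, 0, 0, 0, 0, -6, 0.5],
  [0, 0, 0, 0, 0, -8, 0.5],
  [0, 0, 0, 0, 0, -10, 0.5],
  [0, 0, 0, 0, 0, -11, 0.5],
  [0, 0, 0, 0, 0, -11, 0.5],
])

```text
time_s: 6.35
tcp_pos: [528.8, 206.1, 94.7]
tcp_rot: [1.0, 0.02, 0.0, -0.0]
force: [-2.4, 3.7, 7.7]
width: 0.153
gripper_force: 43.0
```

Run:
```python
from h import *
p=snap('wrist')
s=robot.read_state();print(s['wrist_torque'],s['force'],s['joints'][5])
p2=snap('scene');b=robot.look_for(p2,'red_knob')[0]['box'];c,r=int(b[0]),int(b[1])
A=cv2.resize(p2['image'][max(r-50,0):r+50,max(c-60,0):c+60],(480,400),interpolation=2)
Bm=cv2.resize(p['image'][150:480,120:520],(485,400))
cv2.imwrite('pics/m.png',cv2.resize(np.hstack([A,Bm]),(800,330))[:,:,::-1])
```

```text
[ 0.54472796  0.56684217 -0.05608867] [-2.45403867  3.64674992  7.76409011] 1.7665025067421334
```

View pics/m.png

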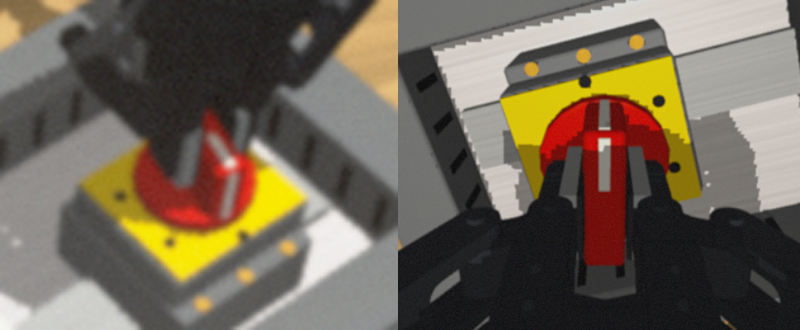

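The knob turns with the gripper: the plate appears rotated relative to the bar, and the torque is only 0.06 N m. 45.4° remain.

Call:
jog_arm([
  [0, 0, 0, 0, 0, -4, 0.5],
  [0, 0, 0, 0, 0, -11, 0.5],
  [0, 0, 0, 0, 0, -18, 0.5],
  [0, 0, 0, 0, 0, -25, 0.5],
  [0, 0, 0, 0, 0, -32, 0.5],
  [0, 0, 0, 0, 0, -39, 0.5],
  [0, 0, 0, 0, 0, -44, 0.5],
  [0, 0, 0, 0, 0, -45.4, 0.5],
])

```text
time_s: 7.3
tcp_pos: [528.8, 206.4, 94.8]
tcp_rot: [0.93, -0.368, 0.0, -0.001]
force: [-2.9, 4.5, 7.6]
width: 0.158
gripper_force: 43.0
```

Call:
jog_arm([
  [0, 0, 0, 0, 0, 0, 0.5],
  [0, 0, 0, 0, 0, 0, 0.5],
  [0, 0, 0, 0, 0, 0, 0.5],
  [0, 0, 0, 0, 0, 0, 0.5],
  [0, 0, 0, 0, 0, 0, 0.5],
  [0, 0, 0, 0, 0, 0, 0.5],
  [0, 0, 0, 0, 0, 0, 0.5],
  [0, 0, 0, 0, 0, 0, 0.5],
])

```text
time_s: 8.1
tcp_pos: [528.8, 206.3, 94.8]
tcp_rot: [0.93, -0.367, -0.0, -0.001]
force: [-3.8, 5.2, 7.9]
width: 0.153
gripper_force: 43.0
```

Run:
```python
from h import *
from scipy.spatial.transform import Rotation as R
p=snap('wrist','w3.png')
s=robot.read_state();r=R.from_quat(s['tcp_rot']).as_matrix();print(s['tcp_pos'],np.degrees(np.arctan2(r[1,0],r[0,0])),s['wrist_torque'],s['force'])
```

```text
[528.79574344 206.37461847  94.79086494] -43.078784292583435 [ 0.76213907  0.62521417 -0.04241286] [-2.99199964  4.55858547  7.77779663]
```

View pics/w3.png

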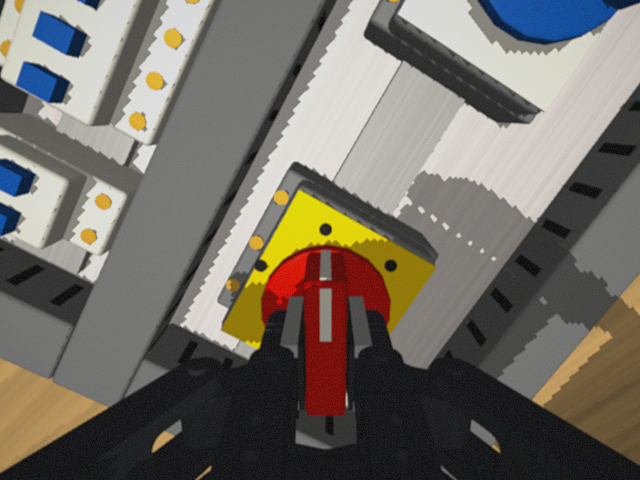

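The pointer lines up with the middle dot at (326,229). If I opened here, the rising disc would hit the fingertips, so I'll let the knob come up in the grip first and then open.

Call:
jog_arm([
  [0, 0, 0.2, 0, 0, 0, 0.5],
  [0, 0, 0.4, 0, 0, 0, 0.5],
  [0, 0, 0.6, 0, 0, 0, 0.5],
  [0, 0, 0.75, 0, 0, 0, 0.5],
  [0, 0, 0.75, 0, 0, 0, 0.5],
  [0, 0, 0.75, 0, 0, 0, 2],
  [0, 0, 0.75, 0, 0, 0, 3],
  [0, 0, 0.75, 0, 0, 0, 5],
])

```text
time_s: 8.95
tcp_pos: [528.8, 205.3, 101.4]
tcp_rot: [0.93, -0.367, -0.0, 0.0]
force: [-0.8, 0.2, 0.2]
width: 0.507
gripper_force: 0.0
```

Call:
jog_arm([
  [0, 0, 0, 0, 0, 0, 7],
  [0, 0, 0, 0, 0, 0, 8.5],
  [0, 0, 0, 0, 0, 0, 8.5],
  [0, 0, 0.5, 0, 0, 0, 8.5],
  [0, 0, 2, 0, 0, 0, 8.5],
  [0, 0, 5, 0, 0, 0, 8.5],
  [0, 0, 8, 0, 0, 0, 8.5],
  [0, 0, 10, 0, 0, 0, 8.5],
])

```text
time_s: 9.75
tcp_pos: [529.4, 205.9, 204.5]
tcp_rot: [0.93, -0.367, 0.001, -0.001]
force: [0.3, 0.5, 0.7]
width: 0.998
gripper_force: 0.0
```

Call:
jog_arm([
  [-1, -4, 1, 0, 0, 0, 8.5],
  [-2, -8, 2, 0, 0, 0, 8.5],
  [-4, -12, 3, 0, 0, 0, 8.5],
  [-6, -16, 4, 0, 0, 0, 8.5],
  [-8, -20, 4, 0, 0, 0, 8.5],
  [-9, -24, 4, 0, 0, 0, 8.5],
  [-10, -26, 4, 0, 0, 0, 8.5],
  [-10, -26, 4, 0, 0, 0, 8.5],
])

```text
time_s: 10.55
tcp_pos: [427.9, -56.3, 242.4]
tcp_rot: [0.929, -0.369, 0.0, 0.0]
force: [-0.3, 0.9, -0.0]
width: 0.996
gripper_force: 0.0
```

Run:
```python
from h import *
p=snap('top')
cv2.imwrite('pics/t4.png',cv2.cvtColor(cv2.resize(p['image'][180:285,160:440],(784,294),interpolation=2),cv2.COLOR_RGB2BGR))
M=np.array(p['world_to_cam'])
def proj(x):
    c=M[:3,:3]@x+M[:3,3];return np.array([p['fx']*c[0]/c[2]+p['cx'],p['fy']*c[1]/c[2]+p['cy']])
a=np.radians(-43.1);u=np.array([np.cos(a),np.sin(a),0]);v=np.array([-u[1],u[0],0])
for z in (113,104):
  for s in (25,-25): print(z,[((proj(np.array([528.2,205,z])+s*u+t*v)-[160,180])*2.8).round() for t in (7,-7)])
```

```text
113 [array([174., 110.]), array([188., 132.])]
113 [array([ 92., 163.]), array([106., 185.])]
104 [array([177., 115.]), array([191., 136.])]
104 [array([ 96., 167.]), array([110., 188.])]
```

View pics/t4.png

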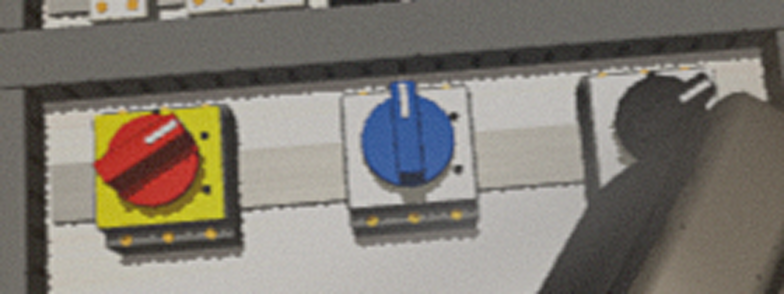

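The red pointer is at its second dot, blue is unchanged and black still points up-right. Next I'll check with the scene camera that the knob is fully out.

Run:
```python
from h import *
p=snap('scene')
M=np.array(p['world_to_cam'])
def proj(x):
    c=M[:3,:3]@x+M[:3,3];return np.array([p['fx']*c[0]/c[2]+p['cx'],p['fy']*c[1]/c[2]+p['cy']])
c0=proj(np.array([528.7,205.7,95]));x0,y0=int(c0[0])-45,int(c0[1])-40
S=7
im=cv2.cvtColor(cv2.resize(p['image'][y0:y0+80,x0:x0+90],None,fx=S,fy=S,interpolation=2),cv2.COLOR_RGB2BGR)
im2=im.copy()
a=np.radians(-43.1);u=np.array([np.cos(a),np.sin(a),0]);v=np.array([-u[1],u[0],0])
for dz,col in((0,(0,255,0)),(-9,(255,255,0))):
  q=[((proj(np.array([528.7,205.7,113+dz])+s*u+t*v)-[x0,y0])*S).astype(int) for s,t in((25,7),(25,-7),(-25,-7),(-25,7))]
  cv2.polylines(im2,[np.array(q)],True,col,1)
cv2.polylines(im2,[np.array([((proj(np.array([528.7+26*np.cos(t),205.7+26*np.sin(t),83]))-[x0,y0])*S).astype(int) for t in np.linspace(0,6.28,40)])],True,(0,255,0),1)
cv2.imwrite('pics/s5.png',im2)
```

```text
(no output)
```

View pics/s5.png

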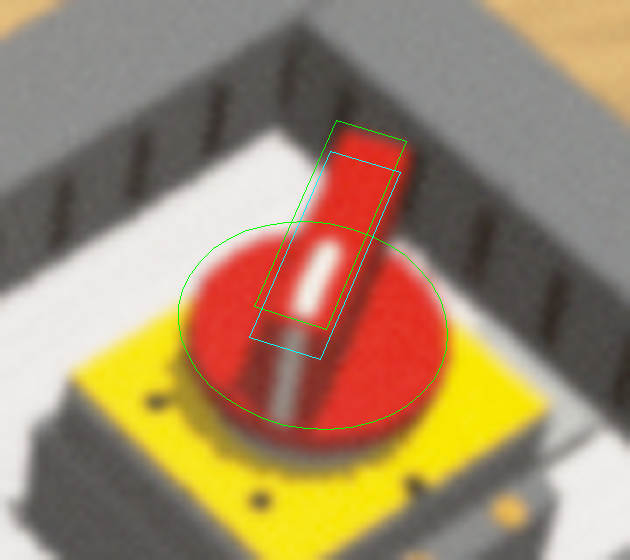

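The red knob looks out, with a constant offset of about 10 px. I'll check that against the untouched blue switch and the plate dots.

Run:
```python
from h import *
p=snap('scene')
M=np.array(p['world_to_cam'])
def proj(x):
    c=M[:3,:3]@x+M[:3,3];return np.array([p['fx']*c[0]/c[2]+p['cx'],p['fy']*c[1]/c[2]+p['cy']])
S=5;out=[]
rd=np.radians(16.9-90)
for k,yaw in((0,-43.1),(1,None)):
  C=np.array([528.7,205.7,0])+140*k*np.array([np.cos(rd),np.sin(rd),0])
  c0=proj(C+[0,0,90]);x0,y0=int(c0[0])-39,int(c0[1])-40
  im=cv2.cvtColor(cv2.resize(p['image'][y0:y0+80,x0:x0+78],None,fx=S,fy=S,interpolation=2),cv2.COLOR_RGB2BGR)
  T=lambda x:tuple(int(i) for i in (proj(C+x)-[x0,y0])*S)
  cv2.polylines(im,[np.array([T([26*np.cos(t),26*np.sin(t),83]) for t in np.linspace(0,6.28,60)])],True,(0,255,0),1)
  for g in (16.9,-43.1,-103.1):
    cv2.circle(im,T([31.4*np.cos(np.radians(g)),31.4*np.sin(np.radians(g)),64]),3,(255,0,255),1)
  out.append(im)
cv2.imwrite('pics/s6.png',np.hstack(out))
```

```text
(no output)
```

View pics/s6.png

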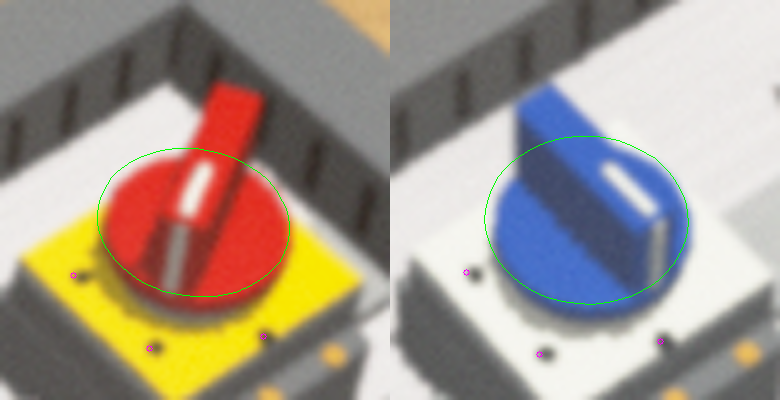

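The red disc sits exactly as the untouched blue one does: same offset from its overlay and the same shadow gap. The knob is fully out with its pointer at the second dot, and the arm is clear.

```bash
python3 -c "
from cell import robot
print(robot.finish_job())"
```

```text
the job is handed in; nothing more can be done
None
```

I turned the red switch clockwise one position; in the camera images its knob is fully out at the second dot, and the arm never touched the blue and black switches. The job was handed in at about 11 s, with no verdict shown.

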